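# Sort the shuttlecocks by speed colour

## Task

Sort the shuttlecocks for tonight's game: clear the worn yellow one out of the blue dish into the grey tray before you put the blue-collared one in, and stand the red, green and blue-collared shuttlecocks each in the dish of its own colour. Set every one down gently, cork up and flat on the floor of its dish or tray, let go of it, and leave the padlock and the tape roll where they are.

Things in the scene. Friction and masses are not known exactly. Their poses are not given: they have to be found in the camera images.
- shuttle_red: Shuttlecock with a white skirt and a red collar just below the cork, standing on its skirt, cork up. 87 mm tall; skirt 64 mm across at the foot, a cone narrowing to 27 mm at 58 mm height; above it the cork, 26 mm across, upright from 58 to 76 mm, then rounded: grip it there. About 16 g, rigid. Origin: centre of the underside; z points up to the cork.
- shuttle_green: Shuttlecock with a white skirt and a green collar just below the cork, standing on its skirt, cork up. 87 mm tall; skirt 64 mm across at the foot, a cone narrowing to 27 mm at 58 mm height; above it the cork, 26 mm across, upright from 58 to 76 mm, then rounded: grip it there. About 16 g, rigid. Origin: centre of the underside; z points up to the cork.
- shuttle_blue: Shuttlecock with a white skirt and a blue collar just below the cork, standing on its skirt, cork up. 87 mm tall; skirt 64 mm across at the foot, a cone narrowing to 27 mm at 58 mm height; above it the cork, 26 mm across, upright from 58 to 76 mm, then rounded: grip it there. About 16 g, rigid. Origin: centre of the underside; z points up to the cork.
- shuttle_yellow: Shuttlecock with an all-yellow skirt and no other collar (worn out), standing on its skirt, cork up. 87 mm tall; skirt 64 mm across at the foot, a cone narrowing to 27 mm at 58 mm height; above it the cork, 26 mm across, upright from 58 to 76 mm, then rounded: grip it there. About 16 g, rigid. Origin: centre of the underside; z points up to the cork. At the start it stands in the blue dish.
- dish_red: Round shallow red plastic dish, fixed to the ledge: 98 mm across at the rim, 14 mm high, floor 4 mm thick; its flat floor is about 84 mm across, so a shuttlecock stands in it with about 10 mm to spare all round. Origin: centre of the underside, z up.
- dish_green: Round shallow green plastic dish, fixed to the ledge: 98 mm across at the rim, 14 mm high, floor 4 mm thick; its flat floor is about 84 mm across, so a shuttlecock stands in it with about 10 mm to spare all round. Origin: centre of the underside, z up.
- dish_blue: Round shallow blue plastic dish, fixed to the ledge: 98 mm across at the rim, 14 mm high, floor 4 mm thick; its flat floor is about 84 mm across, so a shuttlecock stands in it with about 10 mm to spare all round. Origin: centre of the underside, z up.
- tray_grey: Square shallow grey plastic tray, fixed to the ledge: 100 x 100 mm outside, 16 mm high, walls and floor 4 mm thick (92 mm inside). For worn-out shuttlecocks. Origin: centre of the underside, z up, x and y along its sides.
- tape_roll: Bystander: loose black roll of grip tape, 44 mm across, 25 mm tall, lying flat among the dishes. Origin: centre of the underside.
- padlock: Bystander: loose brass padlock lying flat, body 34 x 38 mm and 18 mm tall, with a steel shackle along its +x side reaching 40 mm from the origin. Origin: centre of the body's underside.

How it is judged (in metres and radians):
On the way, in this order (a step that is already met when the one before it is completed fails the run):
1. the yellow shuttlecock stands released in the grey tray (horizontal distance between shuttle_yellow and tray_grey below 0.022 m and z of shuttle_yellow in the frame of tray_grey between 0.001 and 0.008 m and angle between shuttle_yellow's own z axis and vertical below 0.12 rad and linear speed of shuttle_yellow below 0.03 m/s and contact force between the fingers and shuttle_yellow below 0.05 N), for 0.2 s.
2. after that, the blue-collared shuttlecock stands released in the blue dish (horizontal distance between shuttle_blue and dish_blue below 0.016 m and z of shuttle_blue in the frame of dish_blue between 0.001 and 0.008 m and angle between shuttle_blue's own z axis and vertical below 0.12 rad and linear speed of shuttle_blue below 0.03 m/s and contact force between the fingers and shuttle_blue below 0.05 N), for 0.2 s.
At the end, for the whole second after the job is handed in: The yellow shuttlecock stands in the grey tray (within 22 mm of its centre) and the red, green and blue-collared ones in the dishes of their colours (within 16 mm of the centre), each upright to 0.12 rad, flat on the floor (underside 1 to 8 mm above the dish's underside), at rest and released (all of step 1 and all of step 2 and horizontal distance between shuttle_red and dish_red below 0.016 m and z of shuttle_red in the frame of dish_red between 0.001 and 0.008 m and angle between each of shuttle_red, shuttle_green's own z axis and vertical below 0.12 rad and linear speed of each of shuttle_red, shuttle_green below 0.03 m/s and contact force between the fingers and shuttle_red below 0.05 N and horizontal distance between shuttle_green and dish_green below 0.016 m and z of shuttle_green in the frame of dish_green between 0.001 and 0.008 m and contact force between the fingers and shuttle_green below 0.05 N); the robot touches nothing.
It fails at once if the tape roll was moved more than 20 mm (distance of tape_roll from where it was at the start of the episode above 0.02 m).
It fails at once if the padlock was moved more than 20 mm (distance of padlock from where it was at the start of the episode above 0.02 m).
It fails at once if a shuttlecock was dropped or thrown (faster than 0.9 m/s, a fall of some 40 mm, out of the fingers) ((linear speed of shuttle_yellow above 0.9 m/s and contact force between the fingers and shuttle_yellow below 0.05 N) or (linear speed of shuttle_blue above 0.9 m/s and contact force between the fingers and shuttle_blue below 0.05 N) or (linear speed of shuttle_red above 0.9 m/s and contact force between the fingers and shuttle_red below 0.05 N) or (linear speed of shuttle_green above 0.9 m/s and contact force between the fingers and shuttle_green below 0.05 N)).
It also fails if it takes over 109 s, if anything falls off the work surface, if the arm or the gripper's body presses on something with over 40 N, if the wrist force passes 120 N, or if a joint passes its speed limit or range.

## Robot

A 6-joint arm with a two-finger parallel gripper is mounted at the origin on the work surface. World frame = base frame: x ahead of the robot, y to its left, z up, the work surface at z = 0. Lengths are in mm, angles in rad, forces in N, time in s.
With the tool pointing down it reaches from about 225 to 725 mm from the base axis. Payload 3.1 kg.
Tool frame: the origin (TCP) lies midway between the tips of the shut fingers; the grasp point (between the pads) lies 19 mm behind it; z points along the fingers, y is the line along which they close (so a half turn about z gives the same grasp; the last joint's range is limited). The gripper opens to 85 mm and grips with 20 to 120 N. Pads are 22 mm wide; open, the fingers measure 114 mm over their backs; the gripper's body (76 mm by 85 mm) begins 54 mm behind the grasp point. The pads swing forward as they close: fully open they stand 13 mm farther back than shut.
Start: joints at [1.073, 0.048, 0.099, 1.622, 0, 1.443], TCP at [189.757, 489.5, 231.312] pointing down, gripper open.
Joint ranges: [-2.91, 2.91], [-0.99, 1.94], [-1.21, 1.42], [-2.12, 2.29], [-1.49, 1.47], [-3.14, 3.14]. Speed limits (rad/s): [2.79, 2.79, 3.14, 3.14, 3.14, 3.14].

## Interface

Orientations are given as a unit quaternion [w, x, y, z].
In Python, from rig import arm gives the robot as it stands. Calls block until the motion is done:
- arm.move_to(position, orientation): joint-space move of the TCP to a pose.
- arm.movel(position, rot=None, rate=150, f_stop=None): straight line of the TCP; rot=None keeps the orientation; rate is the mean speed in mm/s. With f_stop (N) it stops when the force on the tool has changed by that much, and returns True; else False.
- arm.set_joints(angles): joint-space move.
- arm.gripper_to(opening): finger opening in mm; the grip force is fixed at half the most; returns when the fingers have stopped.
- arm.pause(seconds).
- arm.ik(position, orientation): joint angles nearest the present ones, or None.
- arm.grab_frame(name): name is "scene" or "side" or "wrist"; returns a dict with "image" (420x560x3 uint8, blue, green, red), "fovy" (degrees; the focal length in pixels is half the picture's height over the tangent of half this angle, whatever the lens; pixels are square), "cx", "cy" (the principal point, pixels), "camera_from_world" (4x4, takes a point from world to camera coordinates). Camera axes: x right, y down, z forward; pixel columns grow to the right and rows downward; lengths in mm; the calibration is good to about 2 mm. A picture is of the moment at which its call begins. There is no depth.
A pose or a line that the arm cannot do raises arm.PlanningError and nothing moves.
- arm.finish_job(): hands the job in; it is judged then, once.
Readings, each from a call of its own:
- arm.current_time_s(): time.
- arm.current_joint_positions(): joint angles.
- arm.current_joint_vel(): joint speeds.
- arm.current_effort(): joint torques, N m.
- arm.current_ee_pos(): TCP position.
- arm.current_tool_rot(): TCP orientation.
- arm.current_contact_force(): force on the tool from outside, world axes, zero at the start.
- arm.current_torque(): the same for the moment, N m.
- arm.current_width(): finger opening in mm.
- arm.current_grip_force(): force on a finger pad.
Only numpy, scipy, OpenCV 4.12 (cv2) and the standard library are available. Lean on these libraries where they do the work, as an engineer would, in place of code of your own. Each camera call takes 0.05 s, during which the arm holds its last target. There are 200 camera calls.

## Working session

There is one attempt and no reset: what is moved stays moved. The work goes in short steps, each a Python script; the robot and the scene stay as the last script left them, time stands still between calls to the robot, and variables do not carry over. Pictures are saved under pics/ and viewed, at most 14 in all, crops included, and the job is handed in when it is done.

```bash
ls; mkdir -p pics
python3 - <<'E'
from rig import arm
import cv2
for n in("scene","side","wrist"):
    f=arm.grab_frame(n);cv2.imwrite(f"pics/{n}0.png",f["image"]);print(n,f["fovy"],f["cx"],f["cy"],f["camera_from_world"].round(3).tolist() if hasattr(f["camera_from_world"],'round') else f["camera_from_world"])
print(arm.current_tool_rot(),arm.current_time_s(),arm.current_width())
E
```

```text
pics
scene 54.9222366832266 279.93407453366626 207.91376197359597 [[-0.298, 0.954, -0.015, 165.412], [0.773, 0.232, -0.591, -392.537], [-0.56, -0.188, -0.807, 1151.067], [0.0, 0.0, 0.0, 1.0]]
side 47.94485817188116 281.53124600248555 208.94463033209104 [[0.925, -0.381, -0.0, -470.945], [-0.287, -0.696, -0.658, 183.101], [0.25, 0.608, -0.753, 823.043], [0.0, 0.0, 0.0, 1.0]]
wrist 62.08696424769577 283.9167243716106 207.92987449673913 [[0.362, 0.932, -0.003, -524.892], [0.9, -0.348, 0.261, -33.439], [0.242, -0.097, -0.965, 378.937], [0.0, 0.0, 0.0, 1.0]]
[-2.95558780e-04  1.83857229e-01  9.82952523e-01 -8.77626462e-04] 0.15 85.29544567483279
```

View pics/scene0.png

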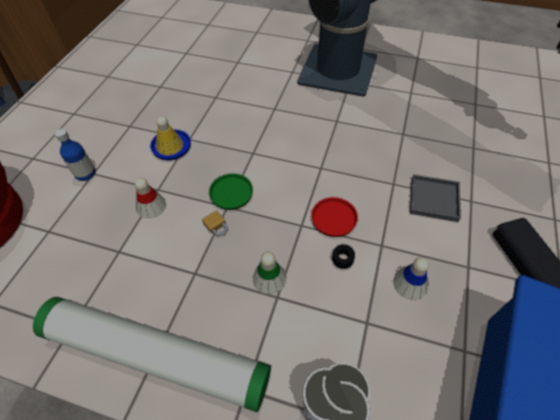

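View pics/side0.png

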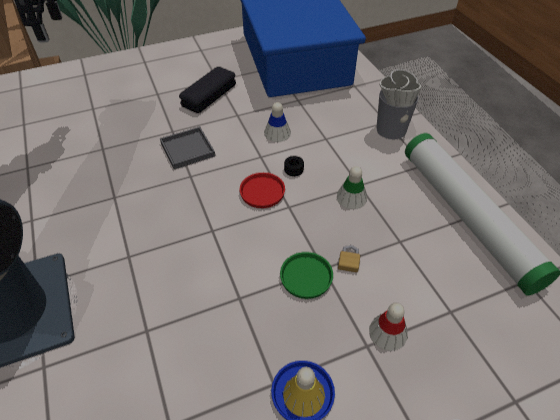

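Both views agree: the yellow shuttle is in the blue dish (scene ~167,138; side ~304,388). Red, green and blue shuttles are at scene (148,197), (268,272) and (413,277). The dishes are green (231,191) and red (334,216), the tray is (435,197), the padlock (215,222) and the tape (343,256).

```bash
cat > vis.py <<'E'
import numpy as np, cv2
def cam(f):
    h=f["image"].shape[0]; k=h/2/np.tan(np.radians(f["fovy"])/2)
    K=np.array([[k,0,f["cx"]],[0,k,f["cy"]],[0,0,1]]); return K,np.array(f["camera_from_world"])
def plane(f,uv,z):
    K,T=cam(f);R=T[:3,:3];c=-R.T@T[:3,3]
    d=(R.T@np.linalg.inv(K)@np.c_[np.atleast_2d(uv).astype(float),np.ones(len(np.atleast_2d(uv)))].T).T
    return c+d*((z-c[2])/d[:,2])[:,None]
def tri(f,a,g,b):
    P=[K@T[:3] for K,T in (cam(f),cam(g))]
    X=cv2.triangulatePoints(P[0],P[1],np.array(a,float).reshape(2,1),np.array(b,float).reshape(2,1))
    X=(X[:3]/X[3]).ravel()
    return X
HUE={"red":[(0,8),(172,180)],"green":[(45,85)],"blue":[(105,130)],"yellow":[(18,32)]}
def blob(img,col,near,r,smin=110,vmin=40):
    hsv=cv2.cvtColor(img,cv2.COLOR_BGR2HSV);m=np.zeros(img.shape[:2],np.uint8)
    for a,b in HUE[col]: m|=cv2.inRange(hsv,(a,smin,vmin),(b,255,255))
    roi=np.zeros_like(m);cv2.circle(roi,near,r,255,-1);m&=roi
    c=max(cv2.findContours(m,cv2.RETR_EXTERNAL,cv2.CHAIN_APPROX_NONE)[0],key=cv2.contourArea)
    return c,m
E
python3 - <<'E'
from rig import arm
from vis import *
f=arm.grab_frame("scene");g=arm.grab_frame("side")
S={"red":((147,195),(392,323),14),"green":((268,270),(354,184),16),"blue":((416,274),(277,118),16),"yellow":((167,138),(304,392),24)}
D={"red":((334,216),(262,190)),"green":((231,191),(306,275)),"blue":((170,144),(303,391))}
def cen(c): M=cv2.moments(c);return M["m10"]/M["m00"],M["m01"]/M["m00"]
for n,(a,b,r) in S.items():
    ca,_=blob(f["image"],n,a,r);cb,_=blob(g["image"],n,b,r+6)
    print("shuttle",n,tri(f,cen(ca),g,cen(cb)).round(1),cv2.contourArea(ca),cv2.contourArea(cb))
for n,(a,b) in D.items():
    es=[]
    for h,p in((f,a),(g,b)):
        c,_=blob(h["image"],n,p,40); e=cv2.fitEllipse(cv2.convexHull(c));es.append(e[0])
        w=plane(h,cv2.convexHull(c)[:,0],10)[:,:2].astype(np.float32); print("dish",n,[np.round(x,1) for x in cv2.minEnclosingCircle(w)])
    print("  tri",tri(f,es[0],g,es[1]).round(1))
# grey tray and padlock
for h,p in((f,(435,197)),(g,(188,148))):
    m=cv2.inRange(cv2.cvtColor(h["image"],cv2.COLOR_BGR2GRAY),0,105);roi=np.zeros_like(m);cv2.circle(roi,p,36,255,-1);m&=roi
    c=max(cv2.findContours(m,cv2.RETR_EXTERNAL,cv2.CHAIN_APPROX_NONE)[0],key=cv2.contourArea)
    w=plane(h,cv2.convexHull(c)[:,0],12)[:,:2].astype(np.float32);print("tray",cv2.minAreaRect(w))
for n,a,z in(("padlock",(217,222),9),("tape",(343,256),12)):print(n,plane(f,a,z).round(0))
E
```

```text
shuttle red [ 586.2 -282.9   32.2] 183.5 294.5
shuttle green [679.1  18.7  32.2] 163.0 167.5
shuttle blue [612.2 273.2  35.6] 216.5 133.5
shuttle yellow [ 409.7 -328.7   12.3] 465.5 972.5
dish red [array([506. , 102.8]), np.float64(50.1)]
dish red [array([507.1, 104.3]), np.float64(52.1)]
  tri [507.  103.2   9.6]
dish green [array([ 505.3, -128.3]), np.float64(49.3)]
dish green [array([ 506.1, -127. ]), np.float64(49.8)]
  tri [ 505.5 -128.2    9.6]
dish blue [array([ 413. , -320.7]), np.float64(50.6)]
dish blue [array([ 413., -318.]), np.float64(48.8)]
  tri [ 412.6 -320.2    9.8]
tray ((397.79833984375, 295.9969482421875), (111.66990661621094, 119.14787292480469), 4.138058662414551)
tray ((394.25018310546875, 296.3759765625), (103.51770782470703, 236.67579650878906), 4.0283942222595215)
padlock [[ 590. -125.    9.]]
tape [[595. 141.  12.]]
```

Run:
```python
from rig import arm
from vis import *
f=arm.grab_frame("scene");g=arm.grab_frame("side")
S={"r":(586.2,-282.9),"g":(679.1,18.7),"b":(612.2,273.2),"y":(412,-322),"t":(396,296)}
rows=[]
for h in(f,g):
    K,T=cam(h);row=[]
    for n,p in S.items():
        im=h["image"].copy()
        q=[K@T[:3]@np.array([*p,z,1]) for z in ((4,) if n=="t" else (0,58,87))];q=[v[:2]/v[2] for v in q]
        u,v=np.round(q[len(q)//2]).astype(int);r=28 if n!="t" else 36
        im=cv2.copyMakeBorder(im,40,40,40,40,cv2.BORDER_CONSTANT)
        c=cv2.resize(im[v-r+40:v+r+40,u-r+40:u+r+40],(160,160),interpolation=cv2.INTER_NEAREST)
        for w in q:
            cc=((w-[u,v]+r+.5)*160/2/r).astype(int);cv2.drawMarker(c,tuple(map(int,cc)),(255,0,255),0,9,1)
        row.append(c)
    rows.append(np.hstack(row))
cv2.imwrite("pics/m1.png",np.vstack(rows))
```

```text
(no output)
```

View pics/m1.png

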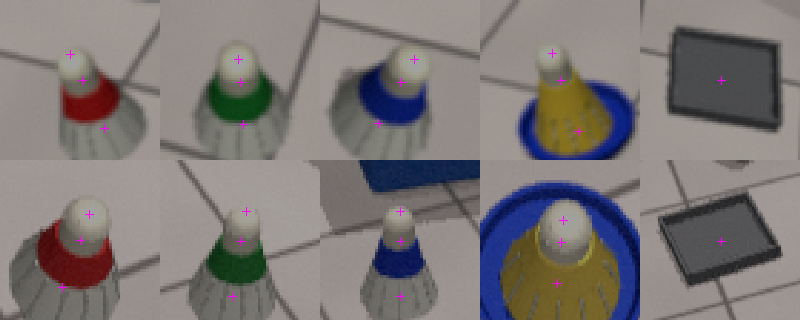

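The ground points and collars line up with the projections in both views (the red, green, blue and yellow axes are good). The tray centre is a few mm off, so I'll refine it and check reach.

Run:
```python
from rig import arm
from vis import *
f=arm.grab_frame("scene");g=arm.grab_frame("side")
for h,p in((f,(435,197)),(g,(188,148))):
    gr=cv2.cvtColor(h["image"],cv2.COLOR_BGR2GRAY)
    for th in (75,85,95):
        m=cv2.inRange(gr,0,th);m=cv2.morphologyEx(m,cv2.MORPH_CLOSE,np.ones((3,3)))
        n,l,st,ce=cv2.connectedComponentsWithStats(m);k=l[p[1],p[0]] or 1
        c=cv2.findContours((l==k).astype(np.uint8),cv2.RETR_EXTERNAL,2)[0][0]
        w=plane(h,cv2.convexHull(c)[:,0],14)[:,:2].astype(np.float32);print(th,st[k],cv2.minAreaRect(w))
    print(gr[p[1],p[0]-45:p[0]+45:3])
for q in([0,0,1,0],[0,1,0,0]):
    for p in[(412,-324),(396,296),(612,273),(413,-319),(586,-283),(506.5,103.5),(679,19),(506,-127.5)]:
        for z in(54,190):
            r=arm.ik([*p,z],q);print(q[1],p,z,None if r is None else np.round(r,2))
```

```text
75 [ 410  176   50   46 1895] ((399.9118957519531, 295.6697998046875), (107.35249328613281, 102.20796966552734), 3.9336941242218018)
85 [ 409  175   51   47 1945] ((399.6295471191406, 295.7261962890625), (108.70783233642578, 102.49577331542969), 4.125673294067383)
95 [ 409  175   52   47 1983] ((399.57122802734375, 295.6197509765625), (109.54292297363281, 106.36125183105469), 3.94138765335083)
[ 99 145 150 148 151 152 141  50  74  76  76  77  76  74  75  76  76  74
  76  75  76  76  45  81 143 147 144  91 151 153]
75 [   0    0  112   74 3163] ((154.39144897460938, 1008.413818359375), (466.6459655761719, 298.8320617675781), 89.01026916503906)
85 [ 160  127   55   43 1449] ((393.8624267578125, 293.7278137207031), (100.92391967773438, 121.63655853271484), 4.0667948722839355)
95 [  160   127   400   293 13308] ((599.7059326171875, -77.873046875), (671.7216186523438, 796.3455810546875), 67.59349060058594)
[150 151 151 151 151 151 112  43  83  82  85  84  84  85  83  84  83  83
  85  83  84  83  53  91 154 155 153 153 153 153]
0 (412, -324) 54 [-0.79  0.08 -0.22  1.27  0.   -0.79]
0 (412,
[... 1005 characters left out ...]
-0.04 -0.07  1.54  0.   -2.64]
1 (612, 273) 54 [ 0.32  0.45  0.23  1.35  0.   -2.82]
1 (612, 273) 190 [ 0.32  0.44  0.48  1.61  0.   -2.82]
1 (413, -319) 54 [-0.79  0.08 -0.23  1.27  0.    2.36]
1 (413, -319) 190 [-0.79  0.03  0.    1.54  0.    2.36]
1 (586, -283) 54 [-0.55  0.4   0.16  1.33  0.    2.59]
1 (586, -283) 190 [-0.55  0.38  0.4   1.59  0.    2.59]
1 (506.5, 103.5) 54 [ 0.07  0.06 -0.24  1.27  0.   -3.07]
1 (506.5, 103.5) 190 [ 0.07  0.02 -0.01  1.54  0.   -3.07]
1 (679, 19) 54 [-0.07  0.48  0.26  1.36  0.    3.07]
1 (679, 19) 190 [-0.07  0.46  0.51  1.62  0.    3.07]
1 (506, -127.5) 54 [-0.38  0.08 -0.23  1.27  0.    2.77]
1 (506, -127.5) 190 [-0.38  0.03  0.    1.54  0.    2.77]
```

```bash
cat > ops.py <<'E'
from rig import arm
import numpy as np, cv2
Q=[0,0,1,0]
def pick(x,y,floor,up=130):
    z=54+floor
    arm.move_to([x,y,z+up],Q); arm.movel([x,y,z],rate=120)
    arm.gripper_to(10); print("grip",round(arm.current_width(),1),arm.current_grip_force(),np.round(arm.current_contact_force(),1))
    arm.movel([x,y,z+up],rate=120); print("lifted",round(arm.current_width(),1),arm.current_time_s())
def place(x,y,floor,up=130):
    z=54+floor
    arm.move_to([x,y,z+up],Q); arm.movel([x,y,z+5],rate=100)
    s=arm.movel([x,y,z-1],rate=15,f_stop=2)
    print("stop",s,np.round(arm.current_ee_pos(),1),"w",round(arm.current_width(),1))
    arm.gripper_to(60); arm.gripper_to(85); arm.movel([x,y,z+up],rate=120); print("t",arm.current_time_s())
def shot(n):
    for c in("scene","side"): cv2.imwrite(f"pics/{c}_{n}.png",arm.grab_frame(c)["image"])
E
python3 - <<'E'
from ops import *
pick(411,-324,4); shot("a")
E
```

```text
grip 24.1 58.069351594895124 [ 0.5 -0.1  2.1]
lifted 24.3 6.475
```

View pics/side_a.png

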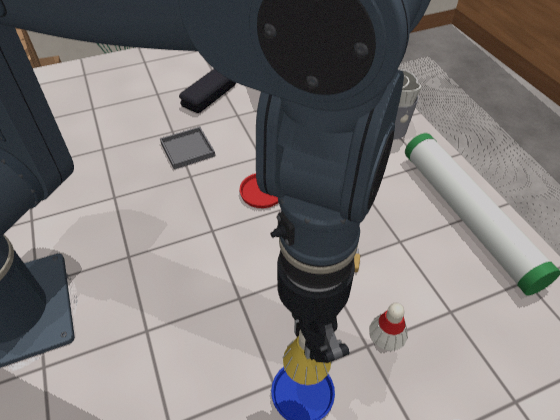

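The yellow shuttle is held upright, clear of the now empty blue dish (side ~303,392). I'll place it.

Run:
```python
from ops import *
from vis import *
place(397,295.5,4); arm.move_to([450,100,250],Q); shot("b")
f=arm.grab_frame("scene");g=arm.grab_frame("side")
def cen(c): M=cv2.moments(c);return M["m10"]/M["m00"],M["m01"]/M["m00"]
ca,_=blob(f["image"],"yellow",(435,190),34);cb,_=blob(g["image"],"yellow",(186,140),34)
print(tri(f,cen(ca),g,cen(cb)).round(1),cv2.contourArea(ca),cv2.contourArea(cb))
for h,p in((f,(170,144)),(g,(303,391))):
    c,_=blob(h["image"],"blue",p,40);print(cv2.minEnclosingCircle(plane(h,cv2.convexHull(c)[:,0],10)[:,:2].astype(np.float32)))
cv2.imwrite("pics/m2.png",np.hstack([cv2.resize(i["image"][b-50:b+50,a-50:a+50],(400,400)) for i,a,b in((f,435,190),(g,188,145))]))
```

```text
stop True [397.5 295.8  58.5] w 24.4
t 12.6083
[400.6 295.7  16.6] 636.5 516.5
((412.5024719238281, -320.8894958496094), 51.050209045410156)
((412.9876708984375, -318.00390625), 48.803306579589844)
```

View pics/m2.png

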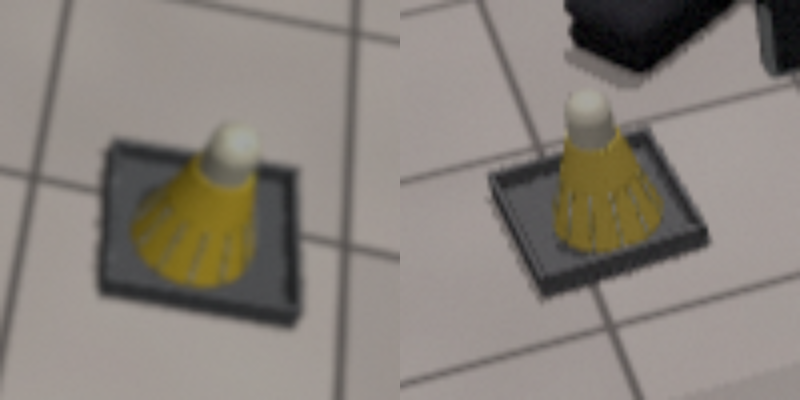

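Both views show the yellow shuttle standing upright, well inside the tray. Next are blue, red and green.

Run:
```python
from ops import *
for s,d in(((612.2,273.2),(412.7,-319.5)),((586.2,-282.9),(506.5,103.5)),((679.1,18.7),(505.7,-127.7))):
    pick(*s,0)
    if not 20<arm.current_width()<30: print("missed");break
    place(*d,4)
arm.move_to([300,250,300],Q)
shot("c")
from vis import *
f,g=[cv2.imread(f"pics/{c}_c.png") for c in("scene","side")]
cr=lambda i,a,b:cv2.resize(cv2.copyMakeBorder(i,50,50,50,50,0)[b+10:b+90,a+10:a+90],(260,260))
cv2.imwrite("pics/m3.png",np.vstack([np.hstack([cr(f,*p) for p in((334,206),(231,181),(170,136))]),np.hstack([cr(g,*p) for p in((262,182),(306,268),(303,385))])]))
```

```text
grip 24.5 57.59073188732145 [ 0.1 -0.4  1.9]
lifted 24.4 17.6917
stop True [ 413.1 -319.9   58.5] w 24.6
t 23.75
grip 24.3 57.93475674348883 [ 0.7 -0.2  2.4]
lifted 24.6 27.5333
stop True [507.1 103.5  58.5] w 24.6
t 32.825
grip 24.5 57.658963754711294 [-0.2 -1.   2.6]
lifted 24.9 36.6583
stop True [ 506.2 -127.9   58.4] w 24.7
t 41.3917
```

View pics/m3.png

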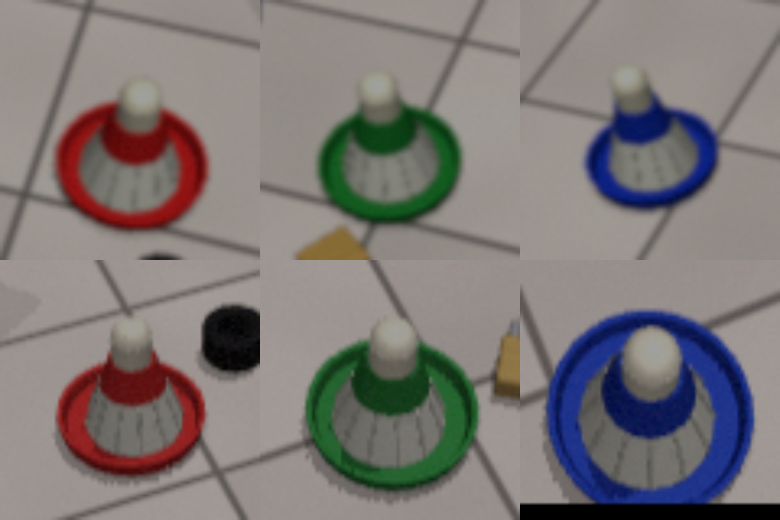

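View pics/scene_c.png

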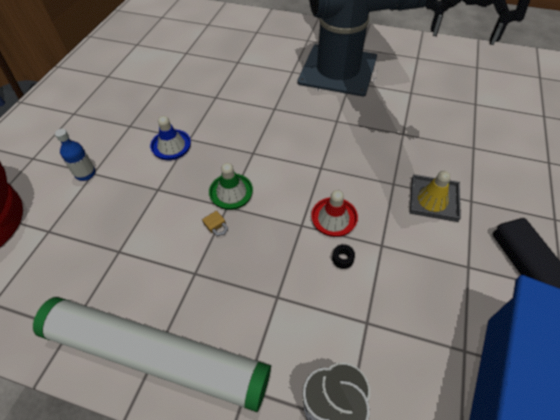

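All four stand upright and centred in the right dishes. The padlock (215,222) and tape (343,256) haven't moved. I'll hand it in.

```bash
python3 -c "
from rig import arm
print(arm.finish_job())"
```

```text
the job is handed in; nothing more can be done
None
```

The job is handed in: the yellow shuttlecock went into the grey tray first, then blue, red and green each went into its own dish, all upright, released and central in the last pictures, with the padlock and tape roll unmoved; no verdict was returned.

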